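# Rack a freshly glued bit stand with the spatula

### The arm

A 6-joint arm with a two-finger parallel gripper is mounted at the origin on the work surface. World frame = base frame: x ahead of the robot, y to its left, z up, the work surface at z = 0. Lengths are in m, angles in rad, forces in N, time in s.
With the tool pointing down it reaches from about 0.25 to 0.775 m from the base axis. Payload 4 kg.
Tool frame: the origin (TCP) lies on the front face of the gripper's body, between the roots of the fingers; the fingertips stand 73 mm ahead of it and the grasp point (between the pads) lies 54 mm ahead of it; z points along the fingers, y is the line along which they close (so a half turn about z gives the same grasp; the last joint's range is limited). The gripper opens to 85 mm and grips with 20 to 120 N. Pads are 22 mm wide; open, the fingers measure 114 mm over their backs; the gripper's body (76 mm by 85 mm) begins 54 mm behind the grasp point. The pads swing forward as they close: fully open they stand 13 mm farther back than shut.
Start: joints at [-1.222, 0.087, 1.371, -0, 1.684, -0.103], TCP at [0.24, -0.495, 0.304] pointing down, gripper open.
Joint ranges: [-3.1, 3.1], [-0.76, 2.03], [0.27, 2.55], [-1.08, 4.22], [0.17, 2.65], [-2.57, 2.57]. Speed limits (rad/s): [2.79, 2.79, 3.14, 3.14, 3.14, 3.14].

### API

Orientations are given as a unit quaternion [x, y, z, w].
In Python, from workcell import read_state, imaging, finish_job gives the robot as it stands.
- The arm moves only by the shell command python3 -m inch 'ROWS' [OPENING]. ROWS is JSON, a list of rows, each a list of 2 entries, a list of its own where there are three numbers: the shift along the tool's x, y, z in units of 1 m (1.0 is 1 m), then the turn about the tool's z in units of pi rad (1.0 is pi rad). In form: [[[x, y, z], twist], ...]. A call has 1 to 8 rows; each row is the pose to reach, as a shift and turn from the pose commanded when the call began, along the tool's axes at that moment, turning the shorter way round; what a row does not reach only later rows make up. A row lasts 1/10 s, in which the tool goes at most 50 mm and 8.59 degrees, less where a joint would pass 70% of its speed; a pose out of reach is approached as far as the arm can. A call with a number of a shift or a turn outside -1 to 1 is refused whole. A call with a gripper value outside its range is refused whole. OPENING is the closure, from 0 (fully open) to 1 (shut), set as the call begins (- or left out, the last holds). The fingers move at their own pace and stop on an object; the grip force is fixed at half the most. Time passes only in rows, so rows that repeat a pose let the fingers close. It gives the time, the measured TCP pose, the force, the opening and the grip force at its end, in the units of the state.
- read_state(): the state, without advancing time (a new reading comes with each control period).
- imaging.grab_frame(name): name is "scene" or "top" or "wrist"; returns the picture (480x640x3 uint8, red, green, blue); there is no depth.
- imaging.camera_params(name): a dict with "fov_y" (degrees; the focal length in pixels is half the picture's height over the tangent of half this angle, whatever the lens; pixels are square), "cx", "cy" (the principal point, pixels), "eye" and "orientation" of the camera in the world; the wrist camera has in their place "hand_eye" (4x4, takes a point from camera to tool coordinates, whose origin is the TCP and whose axes are the flange's). Camera axes: x right, y down, z forward; pixel columns grow to the right and rows downward; lengths in m; the calibration is good to about 2 mm. A picture is of the moment at which its call begins: read the wrist's pose just before it. camera_params takes no time and is no camera call.
- finish_job(): hands the job in; it is judged then, once.
The state is a dict: "time_s": time; "joint_pos": joint angles; "joint_velocities": joint speeds; "effort": joint torques, N m; "position": TCP position; "orientation": TCP orientation; "contact_force": force on the tool from outside, world axes, zero at the start; "wrist_torque": the same for the moment, N m; "gripper_width": finger opening in m; "gripper_force": force on a finger pad.
Only numpy, scipy, OpenCV 4.12 (cv2) and the standard library are available. Lean on these libraries where they do the work, as an engineer would, in place of code of your own. Each camera call takes 0.05 s, during which the arm holds its last target. There are 200 camera calls.

### The job

The screwdriver-bit stand on the plywood board has just been glued, so keep the hand off it: slide the orange-handled spatula under the board on the grey and yellow gluing jig, lift it, keep it level, and set it down gently in the middle of the skids of the empty covered drying rack, square to them. Draw the spatula out, lay it back with its blade flat in the middle of the cork mat and let go. Do not bump the racks and their slatted covers with the hand or arm, and leave the other rack's blue board, the glue bottle, the small bit stand and the orange parts box where they are.

Things in the scene. Friction and masses are not known exactly. Their poses are not given: they have to be found in the camera images.
- spatula: Loose spatula, blade flat on the mat. Steel blade 70 (x) x 50 (y) x 3 mm; origin: centre of its underside, x to its tip, z up. Straight handle from (-33,0,3) mm at the heel, rising backwards 60 deg above the blade: direction (-0.5,0,0.866). First 40 mm: steel neck 14 wide; then orange grip 85 long, 22 wide (y), 16 thick, flat-sided. 0.1-0.2 kg.
- spatula_grip (a point): Point on the axis of the orange grip 95 mm along the handle line, at (-80, 0, 85) mm in the spatula's frame: where to pinch it across y. Axes as the spatula's. A hand tilted 30 degrees back (fingers along the handle) fits; the grip goes on 30 mm past this point.
- mat: Cork mat, fixed, 110 (x) x 100 (y) x 4 mm thick, at the left or right end of the work area; origin: centre of its underside.
- jig: Gluing jig, fixed. Grey base 104 (x) x 128 (y) x 6 mm; two yellow skids along x, 90 long, 14 wide, centred at y -42 and +42 mm, tops 18 mm above the table: between them a channel 70 wide, 12 high, open at both ends. Nothing above it. Origin: centre of its underside; the robot is on its -x side.
- free_rack: Empty drying rack, fixed. Base, skids and channel as the jig's, but wooden. Above it a white slatted cover, underside 151 and top 162 mm above the table, spanning x -58 to +52, y -64 to +64 mm, on four 8 mm posts at x -44 and +46, y -60 and +60 mm. Origin: centre of its underside. Load from its -x end; the hand must lean back 25 to 40 deg from vertical to clear the cover.
- taken_rack: The other drying rack, fixed, identical, already holding the blue board. Origin: centre of its underside.
- fresh_board: Freshly glued bit stand, loose, 0.1-0.2 kg: light plywood board 80 (x) x 90 (y) x 4 mm with two black blocks 22 x 66 x 26 mm and six upright dark steel bits, 88 mm high in all. Lies across the jig's skids, within 8 mm and 0.1 rad of centred. Origin: centre of the board's underside, z up. Only the spatula may touch it.
- dry_board: Finished bit stand, loose, same shape but on a blue board, standing on the skids of the taken rack. Leave it. Origin: centre of its underside.
- glue: White glue bottle with red cap, loose, 34 mm diameter, 110 high, in a gap between the jig and racks. Leave it. Origin: centre of its underside.
- bit_stand: Small black bit stand, loose, 50 x 26 mm, 30 high, with two upright bits up to 92 mm high, in a gap between the jig and racks. Leave it. Origin: centre of its underside.
- parts_box: Orange open parts box, loose, 130 (x) x 90 (y) x 36 mm high, at the other end of the work area from the mat. Leave it. Origin: centre of its underside.
Not all that is in view belongs to the job. Several things look just like the spatula: the one meant starts nearest to the robot's base. What is shaped like the free_rack but pink is not meant.

How it is judged:
On the way, in this order (a step that is already met when the one before it is completed fails the run):
1. the fresh board is lifted clear of the jig on the spatula (height (world z) of fresh_board above 0.028 m and contact force between spatula and fresh_board above 0.3 N and contact force between fresh_board and jig below 0.05 N), for 0.2 s.
2. the fresh board rests on the skids of the empty rack and the spatula no longer touches it (x of fresh_board in the frame of free_rack between -0.015 and 0.015 m and y of fresh_board in the frame of free_rack between -0.011 and 0.011 m and z of fresh_board in the frame of free_rack between 0.015 and 0.021 m and angle between fresh_board's own z axis and vertical below 0.06 rad and angle between the x axis of fresh_board and the x axis of free_rack, either way round below 0.15 rad and contact force between spatula and fresh_board below 0.05 N), for 0.2 s.
At the end, for the whole second after the job is handed in: Fresh board level, still and free of the spatula on both skids of the empty rack: within 15 mm (along) and 11 mm (across) of its middle, within 0.15 rad of square. Spatula still on the mat: blade flat within 0.08 rad, under 10 mm high, its centre within 30 mm of the mat's centre (all of step 2 and linear speed of each of fresh_board, spatula below 0.02 m/s and horizontal distance between spatula and mat below 0.03 m and height (world z) of spatula below 0.01 m and angle between spatula's own z axis and vertical below 0.08 rad); the robot touches nothing.
It fails at once if the hand or arm touches the fresh board (contact force between any of the fingers, the arm and fresh_board above 0.3 N).
It fails at once if the fresh board tips by more than 0.3 rad (angle between fresh_board's own z axis and vertical above 0.3 rad).
It fails at once if the fresh board is dropped or rammed into the rack (over 20 N) (contact force between fresh_board and free_rack above 20 N).
It fails at once if the hand or arm bumps a rack (over 8 N) (contact force between any of the fingers, the arm and free_rack above 8 N or contact force between any of the fingers, the arm and taken_rack above 8 N).
It fails at once if the blue board, glue bottle, small bit stand or parts box is moved by more than 20 mm (distance of any of dry_board, glue, bit_stand, parts_box from where it was at the start of the episode above 0.02 m).
It also fails if it takes over 72 s, if anything falls off the work surface, if the arm or the gripper's body presses on something with over 40 N, if the wrist force passes 120 N, or if a joint passes its speed limit or range.

## Working session

There is one attempt and no reset: what is moved stays moved. The work goes in short steps, Python scripts to look and compute and a shell command to move; the robot and the scene stay as the last step left them, time stands still between calls to the robot, and variables do not carry over. Pictures are saved under pics/ and viewed, at most 10 in all, crops included, and the job is handed in when it is done.

```bash
mkdir -p pics; ls; python3 - <<'E'
from workcell import read_state, imaging
import cv2
for n in("scene","top"):
    im=imaging.grab_frame(n); cv2.imwrite(f"pics/{n}0.png",im[:,:,::-1]); print(imaging.camera_params(n))
print(imaging.camera_params("wrist"))
print(read_state())
E
```

```text
pics
{'fov_y': 44.89246150963525, 'cx': 316.4226372008749, 'cy': 232.40127186223114, 'eye': array([ 0.95059887, -0.56133509,  1.35606617]), 'orientation': array([ 0.92344288,  0.30494014, -0.07652131, -0.220021  ])}
{'fov_y': 42.02938222670774, 'cx': 308.32119715330987, 'cy': 250.99765390945515, 'eye': array([ 0.14952534, -0.05758706,  2.01711397]), 'orientation': array([-0.68958089,  0.71693489, -0.07278699,  0.07200421])}
{'fov_y': 69.63368147153301, 'cx': 322.34335368669963, 'cy': 234.9214989339384, 'hand_eye': array([[-1.87787094e-03, -9.62943867e-01, -2.69695351e-01,
         6.84656467e-02],
       [ 9.99998096e-01, -1.95122007e-03,  3.88598286e-06,
        -7.30180615e-04],
       [-5.29976965e-04, -2.69694830e-01,  9.62945698e-01,
        -7.08848142e-02],
       [ 0.00000000e+00,  0.00000000e+00,  0.00000000e+00,
         1.00000000e+00]])}
{'time_s': 0.1, 'joint_pos': array([-1.22211125e+00,  8.79222724e-02,  1.37212352e+00, -3.30490023e-05,
        1.68361058e+00, -1.03125735e-01]), 'joint_velocities': array([-2.23276247e-03, -1.10403206e-03, -3.18252945e-03, -7.57467394e-05,
       -1.15840647e-04,  8.85046574e-04]), 'effort': array([ 2.87723451e-03, -3.53017330e+01, -3.14217997e+01, -4.50859557e-05,
        7.93828920e-03,  1.81117947e-06]), 'position': array([ 0.23999809, -0.49453496,  0.30282317]), 'orientation': array([ 9.74591600e-01,  2.23986937e-01, -1.42670971e-04, -1.02207993e-03]), 'contact_force': array([-0.61869858,  0.03121379,  0.18588195]), 'wrist_torque': array([ 0.02173063, -0.08102324,  0.02122949]), 'gripper_force': 0.0, 'gripper_width': 0.08524120341858955}
```

View pics/scene0.png

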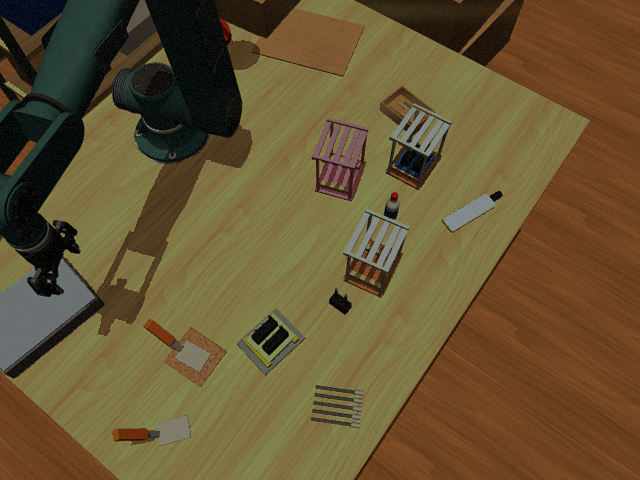

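View pics/top0.png

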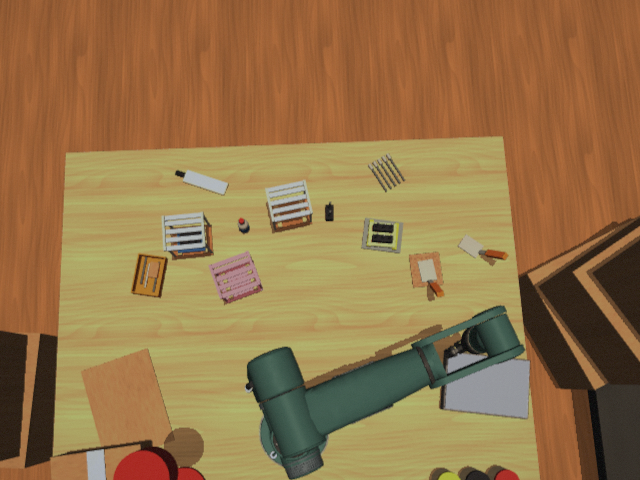

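The top view shows these look-alikes. The spatulas are at (430,272) on the cork mat and (475,247) to the right. The one on the mat is nearer the base at (293,435), so I choose it. The racks are white and empty at (289,203), white with the blue board at (186,233), and pink at (236,277), which is a decoy.

```bash
cat > h.py <<'E'
import numpy as np,cv2
from scipy.spatial.transform import Rotation as R
from workcell import read_state, imaging
def cam(n,st=None):
    p=imaging.camera_params(n); f=240/np.tan(np.radians(p['fov_y']/2))
    if n=='wrist':
        T=np.eye(4);T[:3,:3]=R.from_quat(st['orientation']).as_matrix();T[:3,3]=st['position'];T=T@p['hand_eye']
        return f,p['cx'],p['cy'],T[:3,3],T[:3,:3]
    return f,p['cx'],p['cy'],np.array(p['eye']),R.from_quat(p['orientation']).as_matrix()
def ray(c,uv,z):
    f,cx,cy,e,M=c; d=M@np.array([(uv[0]-cx)/f,(uv[1]-cy)/f,1]); return e+d*(z-e[2])/d[2]
def proj(c,P):
    f,cx,cy,e,M=c; q=(np.atleast_2d(P)-e)@M; return np.c_[f*q[:,0]/q[:,2]+cx,f*q[:,1]/q[:,2]+cy]
E
python3 - <<'E'
from h import *
t=cam('top');s=cam('scene')
for n,a,b,z in[('mat/blade',(428,268),(193,357),.007),('spat2',(470,246),(174,431),.003),('jigboard',(383,235),(271,341),.02),('freecover',(289,201),(377,238),.16),('taken',(186,231),(420,130),.16),('bottle cap',(242,221),(394,196),.11),('mat corners',(413,254),(199,329),.004)]:
    print(n,ray(t,a,z).round(3),ray(s,b,z).round(3))
im=lambda n:cv2.imread(f'pics/{n}0.png')
a=cv2.resize(im('top')[205:305,360:460],(400,400),interpolation=3)
b=cv2.resize(im('top')[160:260,240:340],(400,400),interpolation=3)
cv2.imwrite('pics/crop.png',np.hstack([a,b]))
E
```

```text
mat/blade [ 0.496 -0.456  0.007] [ 0.496 -0.453  0.007]
spat2 [ 0.564 -0.601  0.003] [ 0.573 -0.603  0.003]
jigboard [ 0.609 -0.315  0.02 ] [ 0.623 -0.316  0.02 ]
freecover [ 0.696 -0.014  0.16 ] [ 0.701 -0.008  0.16 ]
taken [0.613 0.304 0.16 ] [0.618 0.31  0.16 ]
bottle cap [0.651 0.138 0.11 ] [0.66  0.137 0.11 ]
mat corners [ 0.545 -0.411  0.004] [ 0.461 -0.394  0.004]
```

View pics/crop.png

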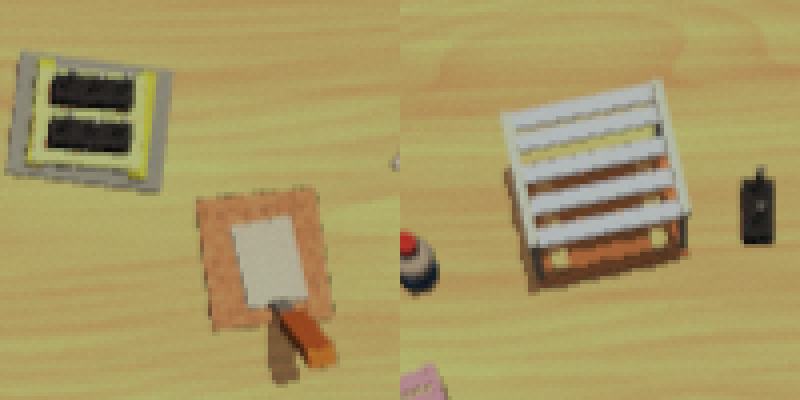

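The crop's left half shows the fresh board on the jig at its (90,115), and the chosen spatula flat on the cork mat with blade at (268,262) and grip end at (320,355). The right half shows the empty rack's cover at (600,165). Next is a closer wrist view.

```bash
python3 -m inch '[[[0.05,0.005,-0.01],0],[[0.1,0.01,-0.02],0],[[0.15,0.015,-0.03],0],[[0.2,0.02,-0.04],0],[[0.25,0.025,-0.05],0],[[0.3,0.03,-0.05],0],[[0.34,0.035,-0.05],0],[[0.34,0.035,-0.05],0]]' 0
python3 - <<'E'
from h import *
st=read_state(); im=imaging.grab_frame('wrist'); cv2.imwrite('pics/w1.png',im[:,:,::-1]); np.save('w1.npy',st,allow_pickle=True); print(st['position'],st['orientation'],st['joint_pos'],st['time_s'])
E
```

```text
time_s: 0.9
position: [0.5661, -0.3746, 0.3505]
orientation: [0.974, 0.228, -0.0, -0.002]
contact_force: [-0.1, -0.5, 0.8]
gripper_width: 0.0852
gripper_force: 0.0
[ 0.56613415 -0.37457057  0.35050086] [ 9.73760427e-01  2.27565961e-01 -1.71027915e-04 -2.08224542e-03] [-0.6688495   0.38489119  0.92045228  0.00241293  1.83971958  0.44342821] 0.9
```

View pics/w1.png

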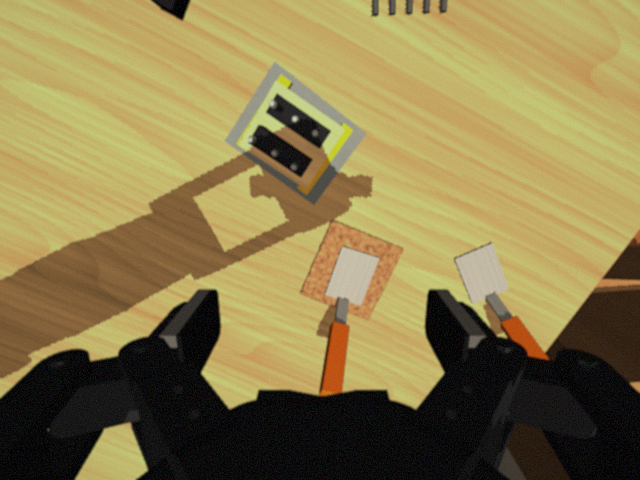

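The wrist picture shows the jig and board at (295,133), and the spatula blade at (352,275) on the mat at (352,270) with its grip going down to (335,390). The decoy spatula is at (482,272). I'll enlarge it to read the corners.

```bash
python3 - <<'E'
import cv2,numpy as np
im=cv2.imread('pics/w1.png')
a=cv2.resize(im[58:208,220:370],(600,600),interpolation=cv2.INTER_CUBIC)
b=cv2.resize(im[215:335,295:415],(480,480),interpolation=cv2.INTER_CUBIC)
a=a[:, :]; 
cv2.imwrite('pics/c1.png',a); cv2.imwrite('pics/c2.png',b)
E
```

```text
(no output)
```

View pics/c1.png

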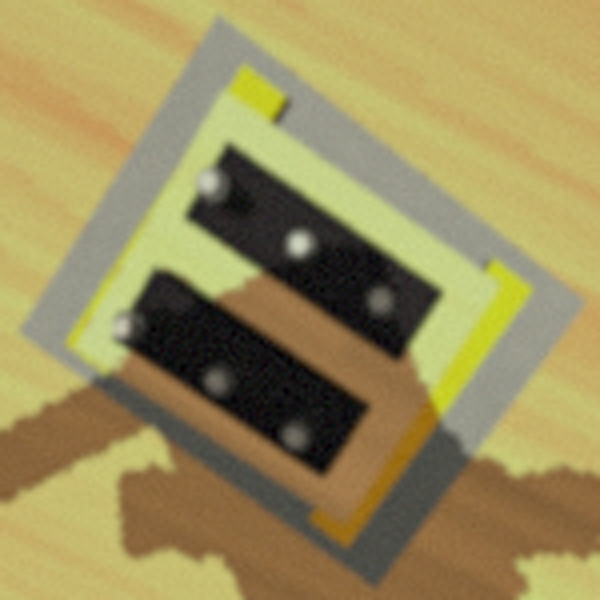

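View pics/c2.png

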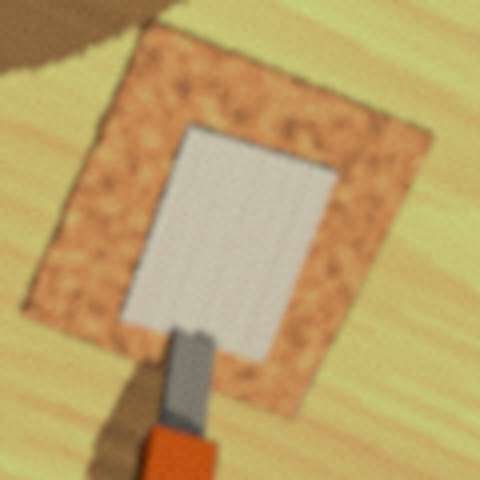

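Crop c1 shows the jig base corners at (220,15), (585,300), (377,588), (20,328) and the board corners at (228,92), (500,282), (325,512), (68,345). Crop c2 shows the mat corners at (148,22), (432,133), (295,417), (25,310) and the blade corners at (190,125), (338,172), (265,362), (120,322).

```bash
cat >> h.py <<'E'
def fit(c,pts,z,lx,ly,off=(0,0),sc=1):
    # pts: tip-left(+x,+y), tip-right, heel-right, heel-left
    W=np.array([ray(c,((p[0]+.5)/sc-.5+off[0],(p[1]+.5)/sc-.5+off[1]),z)[:2] for p in pts])
    B=np.array([[lx,ly],[lx,-ly],[-lx,-ly],[-lx,ly]])/2
    m=W.mean(0); H=(B.T@(W-m)); yaw=np.arctan2(H[0,1]-H[1,0],H[0,0]+H[1,1])
    Rm=np.array([[np.cos(yaw),-np.sin(yaw)],[np.sin(yaw),np.cos(yaw)]])
    sz=[np.linalg.norm(W[i]-W[(i+1)%4])*1e3 for i in range(4)]
    print('ctr',m.round(4),'yaw',round(np.degrees(yaw),2),'res mm',((W-m-B@Rm.T)*1e3).round(1).tolist(),'sides',np.round(sz,1)); return m,yaw
E
python3 - <<'E'
from h import *
st=np.load('w1.npy',allow_pickle=True).item(); c=cam('wrist',st)
print('tool yaw',np.degrees(np.arctan2(*R.from_quat(st['orientation']).as_matrix()[[1,0],0])))
fit(c,[(220,15),(585,300),(377,588),(20,328)],.006,.104,.128,(220,58),4)
fit(c,[(228,92),(500,282),(325,512),(68,345)],.022,.08,.09,(220,58),4)
fit(c,[(148,22),(432,133),(295,417),(25,310)],.004,.11,.1,(295,215),4)
fit(c,[(190,125),(338,172),(265,362),(120,322)],.007,.07,.05,(295,215),4)
E
```

```text
tool yaw 26.30760954055415
ctr [ 0.6147 -0.3133] yaw -10.05 res mm [[-0.5, -0.3], [-0.1, 0.7], [-0.0, -0.3], [0.7, -0.0]] sides [127.  103.7 128.4 102.9]
ctr [ 0.6134 -0.3087] yaw -8.73 res mm [[-1.2, -2.2], [1.3, -0.6], [1.6, 3.6], [-1.7, -0.9]] sides [88.1 80.5 85.1 80.6]
ctr [ 0.4948 -0.4483] yaw 3.97 res mm [[-2.0, -1.3], [-1.4, 1.6], [0.7, 0.6], [2.8, -0.9]] sides [ 97.2 108.   98.4 105.2]
ctr [ 0.4895 -0.452 ] yaw 8.51 res mm [[0.5, -0.2], [-0.1, 0.1], [0.2, 0.1], [-0.7, -0.0]] sides [49.7 69.7 50.  71.1]
```

```bash
cat >> h.py <<'E'
def go(x,y,z,yawdeg):
    s=read_state(); M=R.from_quat(s['orientation']).as_matrix(); d=M.T@(np.array([x,y,z])-s['position'])
    yaw=np.degrees(np.arctan2(M[1,0],M[0,0])); tw=-(yawdeg-yaw)/180
    print('shift',d.round(4),'twist',round(tw,4),'yaw',round(yaw,2),'tiltdeg',np.degrees(np.arccos(-M[2,2])).round(2),'t',s['time_s'],'pos',s['position'].round(4),'F',s['contact_force'].round(1))
def grip(sx,sy,sz,yawdeg,s=.110,pad=.056):
    a=np.radians(yawdeg); gx=-.033-.5*s; gz=.003+.866*s
    return sx+gx*np.cos(a),sy+gx*np.sin(a),sz+gz+pad
E
python3 -c "
from h import *
g=grip(.4895,-.452,.004,8.5);print(g);go(*g,8.5)"
```

```text
(np.float64(0.4024666040241513), np.float64(-0.46500722817940576), 0.15826)
shift [-0.1836  0.0095  0.1931] twist 0.098 yaw 26.14 tiltdeg 0.23 t 0.95 pos [ 0.5637 -0.3761  0.3511] F [-0.6 -0.2  0.9]
```

```bash
python3 -m inch '[[[-0.045,0.002,0.0],0.03],[[-0.09,0.004,0.02],0.06],[[-0.135,0.007,0.05],0.098],[[-0.18,0.0095,0.08],0.098],[[-0.1836,0.0095,0.1],0.098],[[-0.1836,0.0095,0.1],0.098],[[-0.1836,0.0095,0.1],0.098]]' 0
python3 -c "
from h import *
g=grip(.4895,-.452,.004,8.5);go(*g,8.5)
st=read_state(); im=imaging.grab_frame('wrist'); cv2.imwrite('pics/w2.png',im[:,:,::-1]); np.save('w2.npy',st,allow_pickle=True)
c=cam('wrist',st);a=np.radians(8.5);M=np.array([[np.cos(a),-np.sin(a),0],[np.sin(a),np.cos(a),0],[0,0,1]])
P=np.array([[.035,.025,.003],[.035,-.025,.003],[-.035,-.025,.003],[-.035,.025,.003]])@M.T+[.4895,-.452,.004]
print(proj(c,P).round(1))"
```

```text
time_s: 1.65
position: [0.3994, -0.4667, 0.2541]
orientation: [0.997, 0.071, -0.0, -0.0]
contact_force: [0.5, -0.2, 1.3]
gripper_width: 0.0854
gripper_force: 0.0
shift [ 0.0033 -0.0012  0.0959] twist -0.0019 yaw 8.16 tiltdeg 0.04 t 1.65 pos [ 0.3994 -0.4667  0.2541] F [ 0.5 -0.2  1.3]
[[291.1  67. ]
 [350.4  66.5]
 [349.3 151.9]
 [293.6 152.4]]
```

View pics/w2.png

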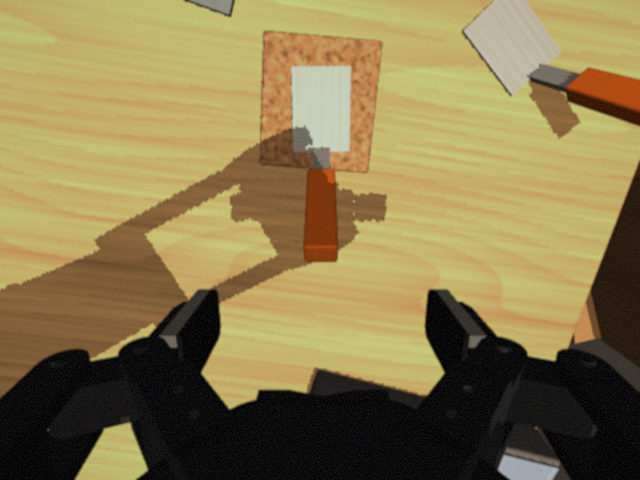

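The blade corners, about (291,66), (351,66), (350,152) and (292,152), match the prediction. The grip is centred between the fingers at (320,220), and the mat corners are (264,31), (382,41), (369,172), (260,164). I'll descend and grip.

```bash
python3 -c "
from h import *
fit(cam('wrist',np.load('w2.npy',allow_pickle=True).item()),[(264,31),(382,41),(369,172),(260,164)],.004,.11,.1)"
python3 -m inch '[[[0.003,-0.001,0.03],-0.002],[[0.003,-0.001,0.06],-0.002],[[0.003,-0.001,0.085],-0.002],[[0.003,-0.001,0.096],-0.002],[[0.003,-0.001,0.096],-0.002],[[0.003,-0.001,0.096],-0.002]]' 0
python3 -c "
from h import *
g=grip(.4895,-.452,.004,8.5);go(*g,8.5)"
```

```text
ctr [ 0.494  -0.4493] yaw 3.89 res mm [[-0.6, -0.8], [-1.0, 0.8], [0.8, -0.0], [0.8, 0.0]] sides [ 98.4 108.3 100.1 108.6]
time_s: 2.3
position: [0.4042, -0.4657, 0.1601]
orientation: [0.997, 0.075, 0.001, 0.002]
contact_force: [0.5, -0.7, -0.1]
gripper_width: 0.0851
gripper_force: 0.0
shift [-0.0016 -0.001   0.0019] twist 0.0009 yaw 8.66 tiltdeg 0.2 t 2.3 pos [ 0.4042 -0.4657  0.1601] F [ 0.5 -0.7 -0.1]
```

Within 2 mm; the mat centre is (0.494, -0.449). Closing.

```bash
python3 -m inch '[[[-0.001,-0.001,0.001],0],[[-0.001,-0.001,0.001],0],[[-0.001,-0.001,0.001],0],[[-0.001,-0.001,0.001],0],[[-0.001,-0.001,0.001],0],[[-0.001,-0.001,0.001],0],[[-0.001,-0.001,0.001],0],[[-0.001,-0.001,0.001],0]]' 1
python3 -m inch '[[[0,0,-0.01],0],[[0,0,-0.03],0],[[0,0,-0.06],0],[[0,0,-0.09],0],[[0,0,-0.12],0],[[0,0,-0.12],0],[[0,0,-0.12],0],[[0,0,-0.12],0]]' 1
python3 -c "
from h import *
go(0,0,0,0)
s=read_state();print(s['gripper_width'],s['gripper_force'],s['wrist_torque'])
im=imaging.grab_frame('wrist'); cv2.imwrite('pics/w3.png',im[:,:,::-1]); np.save('w3.npy',s,allow_pickle=True)"
```

```text
time_s: 3.1
position: [0.402, -0.4646, 0.1574]
orientation: [0.997, 0.075, 0.0, 0.0]
contact_force: [0.3, -0.2, 3.0]
gripper_width: 0.0208
gripper_force: 61.3
time_s: 3.9
position: [0.4015, -0.4637, 0.2745]
orientation: [0.997, 0.075, -0.001, -0.002]
contact_force: [0.5, 1.1, -2.4]
gripper_width: 0.0211
gripper_force: 60.9
shift [-0.327  -0.5175  0.2771] twist 0.0478 yaw 8.61 tiltdeg 0.25 t 3.9 pos [ 0.4015 -0.4637  0.2745] F [ 0.5  1.1 -2.4]
0.02105183565499854 60.94698429107666 [ 0.00279888  0.10933437 -0.01334807]
```

View pics/w3.png

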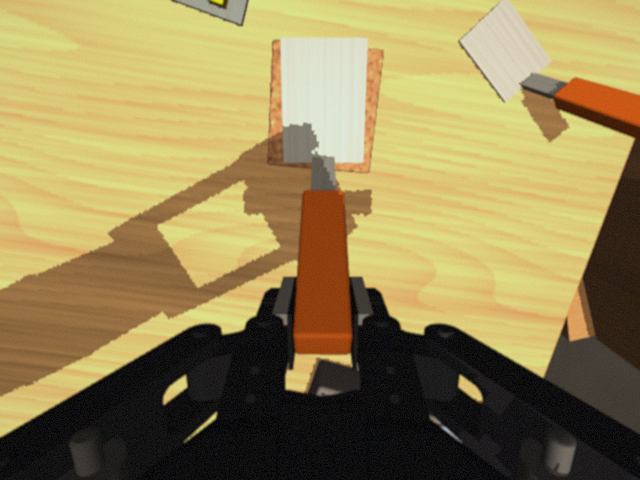

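The lifted blade has corners at (281,38), (367,38), (366,163), (283,164) and the grip is held between the pads. I'll compute its pose in the tool frame to check for droop.

```bash
cat >> h.py <<'E'
def blade_pose(pts):
    from scipy.optimize import least_squares
    p=imaging.camera_params('wrist'); f=240/np.tan(np.radians(p['fov_y']/2)); H=np.linalg.inv(p['hand_eye'])
    B=np.array([[.035,.025,.003],[.035,-.025,.003],[-.035,-.025,.003],[-.035,.025,.003]])
    def pr(v): # spatula in tool: tool x=spat x, y=-y, z=-z ; pivot slip about grip
        Q=R.from_euler('yz',[v[3],v[4]]).apply(B)+v[:3]; Q=Q*[1,-1,-1]
        q=Q@H[:3,:3].T+H[:3,3]; return np.c_[f*q[:,0]/q[:,2]+p['cx'],f*q[:,1]/q[:,2]+p['cy']]
    r=least_squares(lambda v:(pr(v)-pts).ravel(),[.088,0,-.154,0,0])
    print('xyz(spat frame rel TCP) mm',(r.x[:3]*1e3).round(1),'pitch(+ = tip down),yaw deg',np.degrees(r.x[3:]).round(2),'res',r.fun.round(1)); return pr
E
python3 -c "
from h import *
pr=blade_pose(np.array([(281,38),(367,38),(366,163),(283,164.)]))
print('expected level',pr([.088,0,-.154,0,0]).round(1))"
```

```text
xyz(spat frame rel TCP) mm [  88.2   -0.5 -148.3] pitch(+ = tip down),yaw deg [6.43 0.18] res [-0.8  0.5  0.8 -0.  -0.1  0.   0.1 -0.5]
expected level [[279.9  39.8]
 [366.7  39.6]
 [363.  163.3]
 [283.8 163.5]]
```

```bash
cat >> h.py <<'E'
def spat(fx,fy,fyaw,dx,dy,z,dyaw=0,off=(-.088,.1535)):
    """spatula placed at (dx,dy) of frame, underside z -> go"""
    a=np.radians(fyaw); x=fx+dx*np.cos(a)-dy*np.sin(a); y=fy+dx*np.sin(a)+dy*np.cos(a); b=a+np.radians(dyaw)
    go(x+off[0]*np.cos(b),y+off[0]*np.sin(b),z+off[1],fyaw+dyaw)
JIG=(.6147,-.3133,-10.)
E
python3 -c "
from h import *
spat(*JIG,-.115,.003,.009)"
```

```text
shift [ 0.0422 -0.1838  0.1123] twist 0.1034 yaw 8.61 tiltdeg 0.29 t 3.95 pos [ 0.4014 -0.4636  0.2741] F [-0.3 -0.7 -2.1]
```

```bash
python3 -m inch '[[[0.01,-0.04,0],0.025],[[0.02,-0.08,0],0.05],[[0.03,-0.12,0.02],0.075],[[0.04,-0.16,0.045],0.1034],[[0.042,-0.184,0.07],0.1034],[[0.042,-0.184,0.085],0.1034],[[0.042,-0.184,0.085],0.1034],[[0.042,-0.184,0.085],0.1034]]' 1
python3 -c "
from h import *
spat(*JIG,-.115,.003,.009)
s=read_state()
im=imaging.grab_frame('wrist'); cv2.imwrite('pics/w4.png',im[:,:,::-1]); np.save('w4.npy',s,allow_pickle=True)"
```

```text
time_s: 4.75
position: [0.4156, -0.276, 0.1911]
orientation: [0.996, -0.087, -0.001, -0.001]
contact_force: [0.6, 0.3, -2.1]
gripper_width: 0.0212
gripper_force: 60.8
shift [-0.0004 -0.0008  0.0286] twist -0.0001 yaw -10.01 tiltdeg 0.11 t 4.75 pos [ 0.4156 -0.276   0.1911] F [ 0.6  0.3 -2.1]
```

View pics/w4.png

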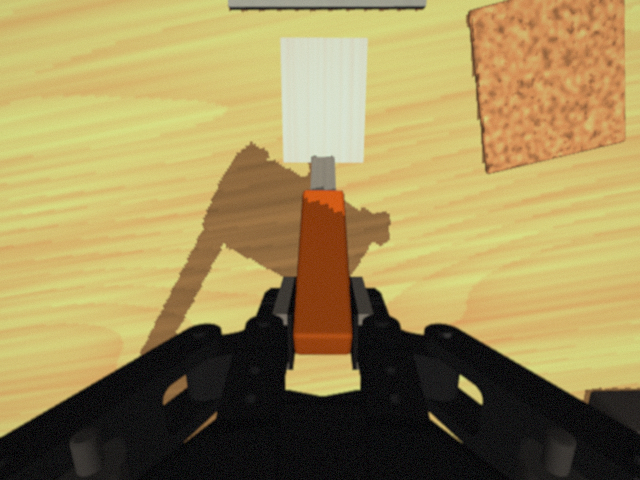

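The picture shows the blade at (324,100) square in front of the jig base edge, which spans (230,8) to (425,8) and is centred to within a few mm. Before inserting, I'll measure the rack from a high wrist view by code and compare it with the top-view corners.

```bash
python3 -c "
from h import *
# cover corners read in pics/crop.png right half
fit(cam('top'),[(101,113),(261,80),(290,212),(130,248)],.162,.110,.128,(240,160),4)
go(.54,-.03,.38,8)"
```

```text
ctr [ 0.6973 -0.0123] yaw 10.2 res mm [[0.2, -0.8], [-0.6, 0.3], [0.7, 1.5], [-0.3, -0.9]] sides [126.8 108.4 125.8 110.5]
shift [ 0.0791 -0.2644 -0.1879] twist -0.1002 yaw -10.04 tiltdeg 0.02 t 4.8 pos [ 0.4161 -0.2766  0.1921] F [-0.2  0.2 -2.2]
```

```bash
python3 -m inch '[[[0.01,-0.01,-0.045],-0.02],[[0.02,-0.04,-0.08],-0.045],[[0.03,-0.08,-0.11],-0.07],[[0.04,-0.12,-0.14],-0.1],[[0.055,-0.16,-0.17],-0.1],[[0.07,-0.2,-0.188],-0.1],[[0.079,-0.24,-0.188],-0.1],[[0.079,-0.264,-0.188],-0.1]]' 1
python3 -m inch '[[[0,0,0],0],[[0,0,0],0]]' 1
python3 - <<'E'
from h import *
s=read_state(); im=imaging.grab_frame('wrist'); cv2.imwrite('pics/w5.png',im[:,:,::-1]); np.save('w5.npy',s,allow_pickle=True)
print(s['position'])
c=cam('wrist',s); a=np.radians(10.2); M=np.array([[np.cos(a),-np.sin(a)],[np.sin(a),np.cos(a)]])
B=np.array([[.055,.064],[.055,-.064],[-.055,-.064],[-.055,.064]])
e=proj(c,np.c_[B@M.T+[.6973,-.0123],np.full(4,.162)]); print('pred',e.round(0).tolist())
hsv=cv2.cvtColor(im,cv2.COLOR_RGB2HSV); m=((hsv[...,1]<45)&(hsv[...,2]>140)).astype(np.uint8)
n,l,stt,ct=cv2.connectedComponentsWithStats(m)
for i in range(1,n):
    if stt[i,4]>300: print(stt[i],ct[i].round())
E
```

```text
time_s: 5.6
position: [0.5414, -0.0279, 0.3823]
orientation: [0.998, 0.071, 0.002, 0.0]
contact_force: [-0.1, -0.9, -2.1]
gripper_width: 0.0211
gripper_force: 60.9
time_s: 5.8
position: [0.5399, -0.0302, 0.3808]
orientation: [0.998, 0.07, 0.001, 0.001]
contact_force: [0.3, -1.6, -1.1]
gripper_width: 0.0212
gripper_force: 60.9
[ 0.53994814 -0.03020799  0.38076472]
pred [[234.0, -73.0], [417.0, -82.0], [413.0, 88.0], [249.0, 95.0]]
[  240     0   175   188 17905] [325.  75.]
[ 489  110  127  109 1836] [535. 160.]
```

```bash
python3 -m inch '[[[0.035,0,0],0],[[0.07,0,0],0],[[0.075,0,0],0],[[0.075,0,0],0],[[0.075,0,0],0]]' 1
python3 - <<'E'
from h import *
from scipy.optimize import least_squares
s=read_state(); im=imaging.grab_frame('wrist'); cv2.imwrite('pics/w6.png',im[:,:,::-1]); np.save('w6.npy',s,allow_pickle=True)
print(s['position'],R.from_quat(s['orientation']).as_matrix()[2])
c=cam('wrist',s)
B=np.array([[.055,.064],[.055,-.064],[-.055,-.064],[-.055,.064]])
def pr(v):
    a=v[2]; M=np.array([[np.cos(a),-np.sin(a)],[np.sin(a),np.cos(a)]]); return proj(c,np.c_[B@M.T+v[:2],np.full(4,.162)])
v0=[.6973,-.0123,np.radians(10.2)]; print('pred',pr(v0).round(0).tolist())
hsv=cv2.cvtColor(im,cv2.COLOR_RGB2HSV); m=((hsv[...,1]<45)&(hsv[...,2]>140)).astype(np.uint8)
n,l,stt,ct=cv2.connectedComponentsWithStats(m)
for i in range(1,n):
    if stt[i,4]>300:
        h=cv2.convexHull(np.argwhere(l==i)[:,::-1].astype(np.int32)); p=cv2.approxPolyDP(h,6,True)[:,0]
        print(stt[i],p.tolist())
E
```

```text
time_s: 6.35
position: [0.6132, -0.0205, 0.3803]
orientation: [0.998, 0.069, -0.0, 0.0]
contact_force: [0.0, -0.1, -0.9]
gripper_width: 0.0212
gripper_force: 60.9
[ 0.61324741 -0.02054463  0.38027228] [-3.70497406e-04  3.71076775e-04 -9.99999863e-01]
pred [[239.0, 44.0], [410.0, 36.0], [406.0, 183.0], [253.0, 190.0]]
[ 97   0  53  25 711] [[149, 1], [137, 24], [97, 0]]
[  239    33   171   156 19284] [[409, 33], [404, 180], [332, 188], [252, 159], [240, 40]]
[ 482  171  121   99 1622] [[602, 201], [566, 269], [482, 243], [516, 171]]
```

Wrist and top agree within 2–3 mm, so the rack origin is about (0.702, -0.012) with yaw 10.1°. Going back to the jig.

```bash
echo 'RACK=(.702,-.0117,10.1)' >> h.py; python3 -c "
from h import *
spat(*JIG,-.115,.003,.0095)"
python3 -m inch '[[[-0.05,0,0],0],[[-0.09,0.02,0],0.02],[[-0.13,0.05,0],0.05],[[-0.16,0.09,0.02],0.08],[[-0.19,0.13,0.05],0.1],[[-0.21,0.17,0.08],0.1],[[-0.225,0.21,0.12],0.1],[[-0.23,0.23,0.16],0.1]]' 1
python3 -c "
from h import *
spat(*JIG,-.115,.003,.0095)"
```

```text
shift [-0.231   0.225   0.2177] twist 0.0995 yaw 7.91 tiltdeg 0.04 t 6.4 pos [ 0.6131 -0.0204  0.3807] F [-0.3 -0.2 -1.8]
time_s: 7.2
position: [0.4184, -0.2715, 0.2365]
orientation: [0.996, -0.088, 0.003, 0.002]
contact_force: [0.5, -0.1, -2.0]
gripper_width: 0.0211
gripper_force: 60.9
shift [-0.0028  0.0038  0.0735] twist -0.0008 yaw -10.15 tiltdeg 0.41 t 7.2 pos [ 0.4184 -0.2715  0.2365] F [ 0.5 -0.1 -2. ]
```

```bash
python3 -m inch '[[[0,0,0.02],0],[[0,0,0.04],0],[[0,0,0.045],0],[[0,0,0.045],0],[[0,0,0.045],0]]' 1
python3 - <<'E'
from h import *
spat(*JIG,-.115,.003,.0095)
s=read_state(); im=imaging.grab_frame('wrist'); cv2.imwrite('pics/w7.png',im[:,:,::-1])
# blade corners by code
hsv=cv2.cvtColor(im,cv2.COLOR_RGB2HSV); m=((hsv[...,1]<45)&(hsv[...,2]>140)).astype(np.uint8)
n,l,stt,ct=cv2.connectedComponentsWithStats(m)
for i in range(1,n):
    if stt[i,4]>300:
        h=cv2.convexHull(np.argwhere(l==i)[:,::-1].astype(np.int32)); p=cv2.approxPolyDP(h,6,True)[:,0]
        print(stt[i],p.tolist())
E
```

```text
time_s: 7.7
position: [0.4202, -0.2694, 0.1915]
orientation: [0.996, -0.087, 0.001, 0.001]
contact_force: [-0.2, 0.3, -2.5]
gripper_width: 0.0214
gripper_force: 60.8
shift [-0.0039  0.0065  0.0285] twist 0.0 yaw -9.99 tiltdeg 0.19 t 7.7 pos [ 0.4202 -0.2694  0.1915] F [-0.2  0.3 -2.5]
[ 240    0  196   14 2562] [[435, 0], [434, 13], [240, 13], [240, 0]]
[  280    36    87   151 10670] [[365, 36], [362, 159], [334, 185], [312, 185], [284, 160], [280, 37]]
```

```bash
python3 -m inch '[[[-0.004,0.0065,0.01],0],[[-0.004,0.0065,0.02],0],[[-0.004,0.0065,0.028],0],[[-0.004,0.0065,0.028],0],[[-0.004,0.0065,0.028],0]]' 1
python3 -c "
from h import *
spat(*JIG,-.115,.003,.0095)
spat(*JIG,-.015,.003,.0095)"
```

```text
time_s: 8.25
position: [0.4147, -0.2746, 0.161]
orientation: [0.996, -0.087, -0.0, -0.0]
contact_force: [-0.4, 0.2, -1.1]
gripper_width: 0.021
gripper_force: 60.9
shift [ 0.0007  0.0003 -0.002 ] twist -0.0 yaw -10.0 tiltdeg 0.07 t 8.25 pos [ 0.4147 -0.2746  0.161 ] F [-0.4  0.2 -1.1]
shift [ 0.1007  0.0003 -0.0021] twist -0.0 yaw -10.0 tiltdeg 0.07 t 8.25 pos [ 0.4147 -0.2746  0.161 ] F [-0.4  0.2 -1.1]
```

```bash
python3 -m inch '[[[0,0,-0.001],0],[[0,0,-0.001],0],[[0.01,0,-0.0015],0],[[0.02,0,-0.0015],0],[[0.03,0,-0.0015],0],[[0.035,0,-0.0015],0],[[0.035,0,-0.0015],0]]' 1
python3 -c "
from h import *
spat(*JIG,-.015,.003,.0095)"
```

```text
time_s: 8.95
position: [0.4502, -0.281, 0.163]
orientation: [0.996, -0.087, -0.0, 0.0]
contact_force: [-0.9, -0.2, -1.6]
gripper_width: 0.0211
gripper_force: 60.9
shift [0.0646 0.0003 0.    ] twist 0.0002 yaw -9.97 tiltdeg 0.0 t 8.95 pos [ 0.4502 -0.281   0.163 ] F [-0.9 -0.2 -1.6]
```

```bash
python3 -m inch '[[[0.012,0,0],0],[[0.024,0,0],0],[[0.036,0,0],0],[[0.048,0,0],0],[[0.058,0,0],0],[[0.064,0,0],0],[[0.064,0,0],0],[[0.064,0,0],0]]' 1
python3 - <<'E'
from h import *
spat(*JIG,-.015,.003,.0095)
s=read_state(); im=imaging.grab_frame('wrist'); cv2.imwrite('pics/w8.png',im[:,:,::-1]); np.save('w8.npy',s,allow_pickle=True)
E
```

```text
time_s: 9.75
position: [0.5122, -0.2919, 0.1629]
orientation: [0.996, -0.087, -0.0, -0.0]
contact_force: [0.4, 0.1, -2.1]
gripper_width: 0.0212
gripper_force: 60.9
shift [ 0.0017  0.0002 -0.0001] twist -0.0 yaw -10.0 tiltdeg 0.04 t 9.75 pos [ 0.5122 -0.2919  0.1629] F [ 0.4  0.1 -2.1]
```

```bash
python3 -m inch '[[[0.001,0,-0.003],0],[[0.001,0,-0.005],0],[[0.001,0,-0.007],0],[[0.001,0,-0.01],0],[[0.001,0,-0.014],0],[[0.001,0,-0.02],0],[[0.001,0,-0.026],0],[[0.001,0,-0.026],0]]' 1
python3 -m inch '[[[0,0,0],0],[[0,0,0],0]]' 1
python3 - <<'E'
from h import *
spat(*JIG,-.015,.003,.0355)
s=read_state(); im=imaging.grab_frame('wrist'); cv2.imwrite('pics/w9.png',im[:,:,::-1]); np.save('w9.npy',s,allow_pickle=True);print(s['wrist_torque'])
E
```

```text
time_s: 10.6
position: [0.5139, -0.2926, 0.1909]
orientation: [0.996, -0.087, 0.001, 0.001]
contact_force: [0.2, -0.4, -2.6]
gripper_width: 0.021
gripper_force: 60.8
time_s: 10.8
position: [0.5131, -0.2921, 0.1889]
orientation: [0.996, -0.087, -0.0, -0.0]
contact_force: [-0.1, -0.0, -3.0]
gripper_width: 0.021
gripper_force: 60.8
shift [ 0.0007  0.0003 -0.0001] twist -0.0 yaw -10.0 tiltdeg 0.03 t 10.8 pos [ 0.5131 -0.2921  0.1889] F [-0.1 -0.  -3. ]
[-0.01435405  0.23630936  0.01369188]
```

View pics/w9.png

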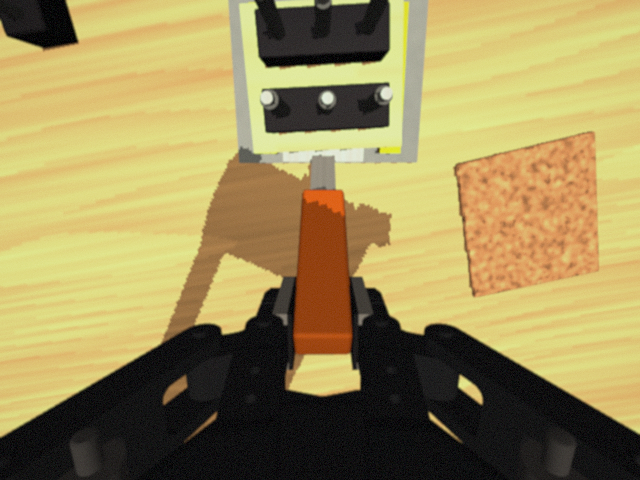

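Last view: the board is riding on the blade. Its rear edge runs from (253,153) to (402,148), the blade heel shows at v≈163, and it looks level and nearly centred. The wrist load rose by about 1 N.

```bash
python3 - <<'E'
from h import *
s=np.load('w9.npy',allow_pickle=True).item(); c=cam('wrist',s)
M=R.from_quat(s['orientation']).as_matrix()
for z in(.030,.0425):
    P=[(M.T@(ray(c,p,z)-s['position'])*1e3).round(1) for p in((253,153),(402,148))]
    print(z,P,np.linalg.norm(P[0]-P[1]), 'rel yaw(tool) deg',np.degrees(np.arctan2(P[1][0]-P[0][0],P[1][1]-P[0][1])))
# bit tips row near: heights .0385+.088
print([(M.T@(ray(c,p,.1265)-s['position'])*1e3).round(1) for p in((267,98),(327,98),(386,94))])
spat(*RACK,-.19,0,.10)
E
```

```text
0.03 [array([ 59. , -45.6, 158.9]), array([ 61.9,  50.8, 158.9])] 96.44361046746435 rel yaw(tool) deg 1.7231085507973543
0.0425 [array([ 59.5, -43.1, 146.4]), array([ 62.3,  48. , 146.4])] 91.1430194803749 rel yaw(tool) deg 1.7604576741475506
[array([ 82.1, -20.6,  62.4]), array([82. ,  1. , 62.4]), array([83.3, 22.3, 62.4])]
shift [-0.1238 -0.2134 -0.0646] twist -0.1117 yaw -10.0 tiltdeg 0.04 t 10.85 pos [ 0.5131 -0.2921  0.1888] F [ 0.  -0.8 -3.3]
```

```bash
python3 -m inch '[[[0,0,-0.004],0],[[0,0,-0.01],0],[[-0.005,0,-0.017],0],[[-0.015,0,-0.023],0],[[-0.028,0,-0.027],0],[[-0.043,0,-0.03],0],[[-0.056,0,-0.03],0],[[-0.065,0,-0.03],0]]' 1
python3 - <<'E'
from h import *
spat(*RACK,-.19,.0015,.0655,-1.7)
t=cam('top');print('bitstand',ray(t,(329,212),.03),'pink',ray(t,(233,268),.16),'glue',ray(t,(243,226),.05))
E
```

```text
time_s: 11.65
position: [0.4477, -0.2806, 0.2194]
orientation: [0.996, -0.087, -0.0, 0.0]
contact_force: [-0.4, 0.0, -2.6]
gripper_width: 0.0211
gripper_force: 60.7
shift [-0.0588 -0.2173  0.0003] twist -0.1024 yaw -10.03 tiltdeg 0.02 t 11.65 pos [ 0.4477 -0.2806  0.2194] F [-0.4  0.  -2.6]
bitstand [ 0.69115934 -0.1409258   0.03      ] pink [0.49228898 0.16214894 0.16      ] glue [0.64973823 0.1407934  0.05      ]
```

```bash
python3 -m inch '[[[-0.002,-0.006,0],-0.003],[[-0.006,-0.018,0],-0.009],[[-0.01,-0.034,0],-0.018],[[-0.016,-0.052,0],-0.027],[[-0.021,-0.072,0],-0.036],[[-0.026,-0.092,0],-0.045],[[-0.032,-0.112,0],-0.054],[[-0.037,-0.132,0],-0.063]]' 1
python3 -m inch '[[[-0.004,-0.021,0],-0.009],[[-0.007,-0.038,0],-0.018],[[-0.01,-0.053,0],-0.026],[[-0.012,-0.066,0],-0.033],[[-0.013,-0.076,0],-0.038],[[-0.013,-0.082,0],-0.04],[[-0.013,-0.085,0],-0.04],[[-0.013,-0.085,0],-0.04]]' 1
python3 - <<'E'
from h import *
spat(*RACK,-.19,.0015,.0655,-1.7)
s=read_state(); im=imaging.grab_frame('wrist'); cv2.imwrite('pics/w10.png',im[:,:,::-1]); np.save('w10.npy',s,allow_pickle=True);print(s['wrist_torque'])
a=cv2.imread('pics/w9.png').astype(int)[0:150,255:395]; b=im[0:150,255:395,::-1].astype(int)
print('image change in board region',np.abs(a-b).mean(), [np.abs(a[20:130]-np.roll(b,k,0)[20:130]).mean().round(1) for k in(-6,-4,-2,0,2,4,6)])
E
```

```text
time_s: 12.45
position: [0.4354, -0.1421, 0.2191]
orientation: [1.0, 0.014, -0.0, -0.0]
contact_force: [0.6, 0.6, -2.5]
gripper_width: 0.0209
gripper_force: 60.7
time_s: 13.25
position: [0.4209, -0.0598, 0.2192]
orientation: [0.997, 0.074, 0.0, 0.0]
contact_force: [-0.6, 0.4, -3.7]
gripper_width: 0.021
gripper_force: 60.7
shift [ 0.0071 -0.0023  0.0002] twist 0.0008 yaw 8.54 tiltdeg 0.02 t 13.25 pos [ 0.4209 -0.0598  0.2192] F [-0.6  0.4 -3.7]
[-0.06103061  0.22556054  0.00574558]
image change in board region 5.737412698412698 [np.float64(33.2), np.float64(23.2), np.float64(13.1), np.float64(5.7), np.float64(13.3), np.float64(21.0), np.float64(28.4)]
```

```bash
python3 -m inch '[[[0.003,-0.001,0.008],0],[[0.007,-0.002,0.018],0],[[0.007,-0.002,0.028],0],[[0.007,-0.002,0.036],0],[[0.007,-0.002,0.0395],0],[[0.007,-0.002,0.0395],0],[[0.007,-0.002,0.0395],0]]' 1
python3 - <<'E'
from h import *
spat(*RACK,-.19,.0015,.026,-1.7)
spat(*RACK,-.10,.0015,.026,-1.7)
s=read_state(); im=imaging.grab_frame('wrist'); cv2.imwrite('pics/w11.png',im[:,:,::-1]); np.save('w11.npy',s,allow_pickle=True)
c=cam('wrist',s);a=np.radians(RACK[2]);M=np.array([[np.cos(a),-np.sin(a)],[np.sin(a),np.cos(a)]])
B=np.array([[-.052,.064],[-.052,-.064]]); print('pred base rear corners',proj(c,np.c_[B@M.T+RACK[:2],[.006,.006]]).round(1))
E
```

```text
time_s: 14.0
position: [0.4275, -0.0569, 0.1798]
orientation: [0.997, 0.074, 0.0, 0.0]
contact_force: [0.1, 0.5, -1.8]
gripper_width: 0.0213
gripper_force: 60.7
shift [ 0.0002 -0.0005  0.0003] twist 0.0007 yaw 8.53 tiltdeg 0.02 t 14.0 pos [ 0.4275 -0.0569  0.1798] F [ 0.1  0.5 -1.8]
shift [ 0.0901 -0.0029  0.0003] twist 0.0007 yaw 8.53 tiltdeg 0.02 t 14.0 pos [ 0.4275 -0.0569  0.1798] F [ 0.1  0.5 -1.8]
pred base rear corners [[ 204.3 -150.4]
 [ 432.9 -158.7]]
```

```bash
python3 -m inch '[[[0.005,0,0],0],[[0.015,-0.0005,0],0],[[0.03,-0.001,0],0],[[0.046,-0.0015,0],0],[[0.062,-0.002,0],0],[[0.076,-0.0025,0],0],[[0.086,-0.003,0],0],[[0.09,-0.003,0],0]]' 1
python3 - <<'E'
from h import *
spat(*RACK,-.021,.0015,.026,-1.7)
s=read_state(); im=imaging.grab_frame('wrist'); cv2.imwrite('pics/w12.png',im[:,:,::-1]); np.save('w12.npy',s,allow_pickle=True)
c=cam('wrist',s);a=np.radians(RACK[2]);M=np.array([[np.cos(a),-np.sin(a)],[np.sin(a),np.cos(a)]])
B=np.array([[-.052,.064],[-.052,-.064],[-.058,.064],[-.058,-.064]]); print(proj(c,np.c_[B@M.T+RACK[:2],[.006,.006,.162,.162]]).round(1))
E
```

```text
time_s: 14.85
position: [0.5172, -0.0402, 0.1796]
orientation: [0.997, 0.075, 0.0, 0.0]
contact_force: [-0.3, 0.6, -3.4]
gripper_width: 0.0209
gripper_force: 60.7
shift [ 0.0779 -0.0018  0.0001] twist 0.0009 yaw 8.57 tiltdeg 0.03 t 14.85 pos [ 0.5172 -0.0402  0.1796] F [-0.3  0.6 -3.4]
[[ 223.    31.8]
 [ 426.    25.3]
 [  11.6 -166. ]
 [ 652.5 -189.1]]
```

```bash
python3 - <<'E'
import cv2,numpy as np
im=cv2.imread('pics/w12.png'); g=cv2.GaussianBlur(im,(3,3),0).astype(int)
print('row15 L',[tuple(g[15,u]) [::2] for u in range(205,250,4)]); print('row15 R',[tuple(g[15,u])[::2] for u in range(400,445,4)])
print('col235',[tuple(g[v,235])[::2] for v in range(16,50,3)]); print('col415',[tuple(g[v,415])[::2] for v in range(10,44,3)])
E
```

```text
row15 L [(np.int64(113), np.int64(223)), (np.int64(92), np.int64(192)), (np.int64(61), np.int64(135)), (np.int64(57), np.int64(115)), (np.int64(43), np.int64(54)), (np.int64(42), np.int64(52)), (np.int64(44), np.int64(53)), (np.int64(40), np.int64(92)), (np.int64(37), np.int64(120)), (np.int64(77), np.int64(169)), (np.int64(86), np.int64(183)), (np.int64(86), np.int64(182))]
row15 R [(np.int64(99), np.int64(184)), (np.int64(58), np.int64(140)), (np.int64(36), np.int64(116)), (np.int64(46), np.int64(147)), (np.int64(54), np.int64(146)), (np.int64(49), np.int64(90)), (np.int64(64), np.int64(179)), (np.int64(120), np.int64(224)), (np.int64(118), np.int64(223)), (np.int64(119), np.int64(223)), (np.int64(123), np.int64(224)), (np.int64(123), np.int64(223))]
col235 [(np.int64(38), np.int64(118)), (np.int64(37), np.int64(124)), (np.int64(41), np.int64(129)), (np.int64(41), np.int64(129)), (np.int64(38), np.int64(122)), (np.int64(25), np.int64(72)), (np.int64(62), np.int64(141)), (np.int64(83), np.int64(170)), (np.int64(124), np.int64(225)), (np.int64(119), np.int64(225)), (np.int64(120), np.int64(224)), (np.int64(125), np.int64(225))]
col415 [(np.int64(45), np.int64(59)), (np.int64(49), np.int64(105)), (np.int64(62), np.int64(200)), (np.int64(68), np.int64(218)), (np.int64(66), np.int64(213)), (np.int64(35), np.int64(101)), (np.int64(109), np.int64(204)), (np.int64(120), np.int64(224)), (np.int64(116), np.int64(224)), (np.int64(119), np.int64(225)), (np.int64(120), np.int64(224)), (np.int64(117), np.int64(224))]
```

The rack's rear edge falls within 1 px of the prediction, so I'll enter.

```bash
python3 -m inch '[[[0.005,0,0],0],[[0.013,0,0],0],[[0.024,-0.0005,0],0],[[0.037,-0.001,0],0],[[0.05,-0.001,0],0],[[0.062,-0.0015,0],0],[[0.071,-0.002,0],0],[[0.076,-0.002,0],0]]' 1
python3 -m inch '[[[0,0,0],0],[[0,0,0],0]]' 1
python3 - <<'E'
from h import *
spat(*RACK,-.021,.0015,.014,-1.7)
print(read_state()['wrist_torque'])
E
```

```text
time_s: 15.7
position: [0.5917, -0.027, 0.1795]
orientation: [0.997, 0.075, 0.0, -0.0]
contact_force: [0.0, 0.1, -3.2]
gripper_width: 0.0211
gripper_force: 60.7
time_s: 15.9
position: [0.5906, -0.0272, 0.1795]
orientation: [0.997, 0.074, -0.0, 0.0]
contact_force: [0.3, 1.3, -2.5]
gripper_width: 0.0209
gripper_force: 60.7
shift [0.0035 0.     0.0119] twist 0.0007 yaw 8.53 tiltdeg 0.05 t 15.9 pos [ 0.5906 -0.0272  0.1795] F [ 0.3  1.3 -2.5]
[-0.05348667  0.23399661 -0.0160884 ]
```

```bash
python3 -m inch '[[[0.002,0,0.002],0],[[0.003,0,0.004],0],[[0.003,0,0.006],0],[[0.003,0,0.008],0],[[0.003,0,0.0095],0],[[0.003,0,0.011],0],[[0.003,0,0.0125],0],[[0.003,0,0.0135],0]]' 1
python3 -m inch '[[[0,0,0.001],0],[[0,0,0.0015],0],[[0,0,0.0015],0],[[0,0,0.0015],0],[[0,0,0.0015],0]]' 1
python3 - <<'E'
from h import *
spat(*RACK,-.021,.0015,.0105,-1.7)
s=read_state();print(s['wrist_torque'])
im=imaging.grab_frame('wrist'); cv2.imwrite('pics/w13.png',im[:,:,::-1]); np.save('w13.npy',s,allow_pickle=True)
E
```

```text
time_s: 16.7
position: [0.5941, -0.0268, 0.1664]
orientation: [0.997, 0.074, 0.001, 0.0]
contact_force: [-0.1, 0.1, -0.5]
gripper_width: 0.0213
gripper_force: 60.8
time_s: 17.2
position: [0.5939, -0.0268, 0.1648]
orientation: [0.997, 0.074, 0.0, 0.0]
contact_force: [0.8, 0.5, -1.9]
gripper_width: 0.0207
gripper_force: 60.8
shift [0.0002 0.     0.0008] twist 0.0007 yaw 8.53 tiltdeg 0.02 t 17.2 pos [ 0.5939 -0.0268  0.1648] F [ 0.8  0.5 -1.9]
[ 0.0210881   0.10504555 -0.08902543]
```

Torque is back to the empty-spatula value (0.105), so the board rests on the skids. Drawing out.

```bash
python3 -m inch '[[[-0.005,0,0],0],[[-0.013,0,0],0],[[-0.023,0.0005,0],0],[[-0.035,0.001,0],0],[[-0.047,0.001,0],0],[[-0.059,0.0015,0],0],[[-0.071,0.002,0],0],[[-0.08,0.002,0],0]]' 1
python3 - <<'E'
from h import *
s=read_state(); im=imaging.grab_frame('wrist'); cv2.imwrite('pics/w14.png',im[:,:,::-1]); np.save('w14.npy',s,allow_pickle=True)
spat(*RACK,-.101,.0015,.0105,-1.7);print(s['wrist_torque'])
c=cam('wrist',s);a=np.radians(RACK[2]);M=np.array([[np.cos(a),-np.sin(a)],[np.sin(a),np.cos(a)]])
e=proj(c,np.c_[np.array([[-.048,.045],[-.048,-.045]])@M.T+RACK[:2],[.022,.022]]); print('pred board rear corners',e.round(1))
g=cv2.GaussianBlur(im,(3,3),0).astype(int)
for u in(265,320,370): print(u,[(v,g[v,u].tolist()) for v in range(0,44,3)])
print([(u,g[2,u].tolist()) for u in range(int(e[0,0])-16,int(e[0,0])+16,3)],'\n',[(u,g[2,u].tolist()) for u in range(int(e[1,0])-16,int(e[1,0])+16,3)])
E
```

```text
time_s: 18.05
position: [0.5137, -0.0409, 0.1647]
orientation: [0.997, 0.074, -0.0, 0.0]
contact_force: [0.9, 0.7, -1.6]
gripper_width: 0.0209
gripper_force: 60.8
shift [0.0025 0.0003 0.0006] twist 0.0006 yaw 8.51 tiltdeg 0.1 t 18.1 pos [ 0.5128 -0.0409  0.1646] F [-1.2 -0.3 -1.9]
[-0.02175785  0.19413447 -0.01606713]
pred board rear corners [[240.5  -2.3]
 [407.7  -7.9]]
265 [(0, [104, 61, 32]), (3, [117, 69, 38]), (6, [117, 69, 34]), (9, [118, 70, 37]), (12, [113, 66, 35]), (15, [58, 35, 17]), (18, [122, 89, 54]), (21, [142, 107, 63]), (24, [204, 182, 109]), (27, [215, 198, 118]), (30, [216, 199, 118]), (33, [215, 193, 116]), (36, [216, 187, 112]), (39, [216, 190, 113]), (42, [217, 193, 115])]
320 [(0, [110, 65, 34]), (3, [114, 68, 37]), (6, [116, 69, 38]), (9, [116, 69, 36]), (12, [82, 49, 25]), (15, [84, 59, 34]), (18, [134, 99, 60]), (21, [173, 141, 84]), (24, [217, 188, 113]), (27, [215, 192, 115]), (30, [216, 198, 118]), (33, [216, 202, 122]), (36, [216, 216, 178]), (39, [216, 221, 200]), (42, [217, 222, 200])]
370 [(0, [110, 64, 34]), (3, [111, 66, 36]), (6, [112, 66, 35]), (9, [105, 62, 32]), (12, [56, 34, 18]), (15, [128, 95, 58]), (18, [156, 123, 72]), (21, [214, 184, 109]), (24, [215, 186, 111]), (27, [216, 191, 114]), (30, [216, 190, 113]), (33, [215, 192, 115]), (36, [215, 196, 117]), (39, [217, 200, 120]), (42, [217, 204, 122])]
[(224, [60, 49, 41]), (227, [111, 66, 35]), (230, [112, 65, 33]), (233, [114, 66, 36]), (236, [114, 67, 36]), (239, [109, 65, 34]), (242, [109, 65, 36]), (245, [109, 65, 35]), (248, [109, 63, 33]), (251, [110, 66, 35]), (254, [110, 65, 34])] 
 [(391, [111, 65, 35]), (394, [109, 64, 33]), (397, [109, 64, 34]), (400, [110, 64, 33]), (403, [108, 63, 32]), (406, [109, 63, 32]), (409, [110, 65, 34]), (412, [108, 64, 33]), (415, [108, 63, 35]), (418, [146, 85, 45]), (421, [202, 120, 62])]
```

```bash
python3 -m inch '[[[-0.01,0,0],0],[[-0.015,0,-0.01],0],[[-0.018,0,-0.03],0],[[-0.018,0,-0.055],0],[[-0.018,0,-0.08],0],[[-0.018,0,-0.1],0],[[-0.018,0,-0.1],0],[[-0.018,0,-0.1],0]]' 1
python3 - <<'E'
from h import *
s=read_state(); im=imaging.grab_frame('wrist'); cv2.imwrite('pics/w15.png',im[:,:,::-1]); np.save('w15.npy',s,allow_pickle=True)
print(s['position'],s['wrist_torque'],s['contact_force'])
c=cam('wrist',s);a=np.radians(RACK[2]);M=np.array([[np.cos(a),-np.sin(a)],[np.sin(a),np.cos(a)]])
def P(L): L=np.array(L); return proj(c,np.c_[L[:,:2]@M.T+RACK[:2],L[:,2]]).round(1).tolist()
print('board rear',P([(-.048,.045,.022),(-.048,-.045,.022)]),'cover rear',P([(-.058,.064,.151),(-.058,-.064,.151)]),'base rear',P([(-.052,.064,.006),(-.052,-.064,.006)]))
e=P([(-.048,y,.022) for y in(.03,-.03)])
g=cv2.GaussianBlur(im,(3,3),0).astype(int)
for q in e: u,v=int(q[0]),int(q[1]); print(u,[(k,g[k,u].tolist()) for k in range(max(0,v-14),v+16,2)])
E
```

```text
time_s: 18.9
position: [0.4972, -0.0433, 0.265]
orientation: [0.997, 0.074, 0.001, 0.0]
contact_force: [-0.5, -0.3, -1.6]
gripper_width: 0.0209
gripper_force: 61.0
[ 0.49722779 -0.04329724  0.26498008] [ 0.00660122  0.12159061 -0.01874952] [-0.45002869 -0.34630677 -1.64664664]
board rear [[267.5, 23.2], [379.2, 19.6]] cover rear [[184.2, -42.2], [466.6, -51.8]] base rear [[248.5, 35.2], [398.4, 30.4]]
286 [(8, [199, 208, 141]), (10, [208, 213, 144]), (12, [184, 153, 99]), (14, [176, 133, 83]), (16, [169, 127, 79]), (18, [165, 124, 78]), (20, [158, 121, 75]), (22, [136, 103, 65]), (24, [101, 67, 41]), (26, [113, 67, 34]), (28, [117, 69, 36]), (30, [120, 71, 39]), (32, [104, 61, 33]), (34, [108, 94, 76]), (36, [193, 190, 168])]
360 [(6, [215, 225, 153]), (8, [208, 217, 145]), (10, [185, 164, 107]), (12, [169, 129, 81]), (14, [163, 124, 77]), (16, [159, 120, 75]), (18, [141, 106, 65]), (20, [98, 68, 40]), (22, [105, 62, 33]), (24, [111, 65, 32]), (26, [110, 64, 33]), (28, [112, 66, 35]), (30, [92, 55, 29]), (32, [88, 60, 33]), (34, [140, 114, 82])]
```

```bash
python3 - <<'E'
from h import *
im=cv2.imread('pics/w15.png'); g=cv2.GaussianBlur(im,(3,3),0)[...,::-1].astype(int)
print([(u,g[10,u].tolist()) for u in range(252,282,2)],'\n',[(u,g[10,u].tolist()) for u in range(364,396,2)])
spat(.494,-.449,4.,0,0,.10,4.5)
E
```

```text
[(252, [200, 118, 61]), (254, [202, 120, 62]), (256, [202, 119, 61]), (258, [202, 119, 62]), (260, [202, 127, 67]), (262, [210, 181, 106]), (264, [214, 205, 123]), (266, [209, 205, 129]), (268, [209, 218, 148]), (270, [213, 221, 152]), (272, [208, 214, 145]), (274, [212, 222, 152]), (276, [214, 223, 153]), (278, [214, 224, 153]), (280, [215, 225, 155])] 
 [(364, [192, 179, 118]), (366, [180, 150, 96]), (368, [175, 134, 84]), (370, [177, 141, 90]), (372, [180, 149, 96]), (374, [179, 149, 96]), (376, [184, 162, 106]), (378, [189, 177, 116]), (380, [169, 146, 91]), (382, [140, 106, 63]), (384, [110, 71, 39]), (386, [103, 60, 33]), (388, [135, 79, 41]), (390, [181, 108, 56]), (392, [167, 100, 55]), (394, [89, 63, 45])]
shift [-0.1509  0.4008  0.0103] twist 0.0002 yaw 8.53 tiltdeg 0.08 t 18.95 pos [ 0.4968 -0.0432  0.2638] F [ 0.1 -0.6 -2.6]
```

The board's edges match a centred placement. Returning the spatula to the mat.

```bash
python3 -m inch '[[[-0.03,0.01,0],0],[[-0.06,0.04,0],0],[[-0.08,0.08,0],0],[[-0.1,0.12,0],0],[[-0.115,0.165,0],0],[[-0.13,0.21,0],0],[[-0.14,0.255,0],0],[[-0.145,0.295,0.005],0]]' 1
python3 -m inch '[[[-0.002,0.04,0.005],0],[[-0.004,0.07,0.005],0],[[-0.006,0.09,0.005],0],[[-0.006,0.102,0.005],0],[[-0.006,0.106,0.005],0],[[-0.006,0.106,0.005],0],[[-0.006,0.106,0.005],0]]' 1
python3 -c "
from h import *
spat(.494,-.449,4.,0,0,.004,4.5)"
```

```text
time_s: 19.75
position: [0.3963, -0.3586, 0.2584]
orientation: [0.997, 0.074, -0.001, -0.0]
contact_force: [0.6, -0.8, -1.6]
gripper_width: 0.0209
gripper_force: 60.9
time_s: 20.45
position: [0.4075, -0.4612, 0.2545]
orientation: [0.997, 0.075, -0.0, -0.0]
contact_force: [-0.2, -0.4, -1.8]
gripper_width: 0.0209
gripper_force: 60.9
shift [-0.0007  0.0008  0.097 ] twist 0.0005 yaw 8.59 tiltdeg 0.05 t 20.45 pos [ 0.4075 -0.4612  0.2545] F [-0.2 -0.4 -1.8]
```

```bash
python3 -m inch '[[[0,0.001,0.02],0],[[0,0.001,0.045],0],[[0,0.001,0.065],0],[[0,0.001,0.08],0],[[0,0.001,0.088],0],[[0,0.001,0.092],0],[[0,0.001,0.092],0],[[0,0.001,0.092],0]]' 1
python3 -m inch '[[[0,0,0.001],0],[[0,0,0.002],0],[[0,0,0.003],0],[[0,0,0.004],0],[[0,0,0.005],0],[[0,0,0.005],0],[[0,0,0.005],0]]' 1
python3 -c "
from h import *
spat(.494,-.449,4.,0,0,.004,4.5);print(read_state()['wrist_torque'])"
```

```text
time_s: 21.25
position: [0.4079, -0.4637, 0.1639]
orientation: [0.997, 0.074, 0.001, 0.001]
contact_force: [0.9, 1.2, -2.0]
gripper_width: 0.0211
gripper_force: 60.8
time_s: 21.95
position: [0.4075, -0.4633, 0.1576]
orientation: [0.997, 0.074, -0.0, -0.0]
contact_force: [-0.8, 0.9, -1.6]
gripper_width: 0.0209
gripper_force: 60.8
shift [-0.0003 -0.0013  0.0001] twist 0.0002 yaw 8.53 tiltdeg 0.0 t 21.95 pos [ 0.4075 -0.4633  0.1576] F [-0.8  0.9 -1.6]
[-0.06728992  0.10879813  0.01338956]
```

```bash
python3 -m inch '[[[0,0,0.0005],0],[[0,0,0.001],0],[[0,0,0.0015],0],[[0,0,0.0015],0],[[0,0,0.0015],0]]' 1
python3 -c "
from h import *
go(0,0,0,0);print(read_state()['wrist_torque'])"
```

```text
time_s: 22.45
position: [0.4074, -0.4634, 0.1571]
orientation: [0.997, 0.074, 0.0, 0.0]
contact_force: [-3.1, 2.2, 5.2]
gripper_width: 0.0212
gripper_force: 61.7
shift [-0.3342 -0.5189  0.1566] twist 0.0474 yaw 8.53 tiltdeg 0.05 t 22.45 pos [ 0.4074 -0.4634  0.1571] F [-3.1  2.2  5.2]
[0.35466073 0.39896292 0.04266182]
```

Contact (+5 N). Release and rise.

```bash
python3 -m inch '[[[0,0,-0.0005],0],[[0,0,-0.0005],0],[[0,0,-0.0005],0],[[0,0,-0.0005],0],[[0,0,-0.0005],0],[[0,0,-0.0005],0],[[0,0,-0.0005],0],[[0,0,-0.0005],0]]' 0
python3 -m inch '[[[0,0,-0.01],0],[[0,0,-0.03],0],[[0,0,-0.06],0],[[0,0,-0.095],0],[[0,0,-0.095],0],[[0,0,-0.095],0],[[0,0,-0.095],0]]' 0
python3 - <<'E'
from h import *
s=read_state(); im=imaging.grab_frame('wrist'); cv2.imwrite('pics/w16.png',im[:,:,::-1]); print(s['position'],s['gripper_width'])
hsv=cv2.cvtColor(im,cv2.COLOR_RGB2HSV); m=((hsv[...,1]<50)&(hsv[...,2]>130)).astype(np.uint8)
n,l,stt,ct=cv2.connectedComponentsWithStats(m)
for i in range(1,n):
    if stt[i,4]>300: print(stt[i],cv2.approxPolyDP(cv2.convexHull(np.argwhere(l==i)[:,::-1].astype(np.int32)),6,True)[:,0].tolist())
c=cam('wrist',s);a=np.radians(8.5);M=np.array([[np.cos(a),-np.sin(a),0],[np.sin(a),np.cos(a),0],[0,0,1]])
P=np.array([[.035,.025,.003],[.035,-.025,.003],[-.035,-.025,.003],[-.035,.025,.003]])@M.T+[.494,-.450,.004]
print(proj(c,P).round(1))
# did the others stay? compare scene/top with the start
for n in('scene','top'):
    x=imaging.grab_frame(n); cv2.imwrite(f'pics/{n}1.png',x[:,:,::-1]); d=np.abs(x[...,::-1].astype(int)-cv2.imread(f'pics/{n}0.png')).max(2)>45
    k,l,q,ct=cv2.connectedComponentsWithStats(cv2.dilate(d.astype(np.uint8),np.ones((3,3)))); print(n,[(q[i].tolist()) for i in range(1,k) if q[i,4]>40])
E
```

```text
time_s: 23.25
position: [0.4075, -0.4633, 0.1567]
orientation: [0.997, 0.074, 0.0, 0.0]
contact_force: [-0.4, 0.2, -0.1]
gripper_width: 0.0855
gripper_force: 0.0
time_s: 23.95
position: [0.4072, -0.4628, 0.2506]
orientation: [0.997, 0.074, -0.0, -0.001]
contact_force: [0.1, 0.8, -1.7]
gripper_width: 0.0854
gripper_force: 0.0
[ 0.40721258 -0.46284103  0.25058901] 0.08543664577268109
[173   0  65  22 630] [[237, 2], [230, 21], [173, 0]]
[ 469    0   96  106 5386] [[564, 63], [516, 105], [469, 41], [512, 0], [522, 0]]
[ 295   68   60   86 4569] [[352, 68], [352, 152], [314, 152], [296, 126], [295, 69]]
[499 465  60  15 446] [[558, 479], [510, 479], [499, 466]]
[[293.7  70.3]
 [353.6  70.2]
 [351.8 156.2]
 [295.6 156.2]]
scene [[40, 0, 51, 44, 866], [0, 0, 257, 365, 41980], [218, 17, 11, 25, 118], [226, 43, 18, 66, 354], [199, 113, 55, 28, 818], [361, 240, 11, 19, 114], [371, 243, 14, 20, 128], [349, 260, 35, 25, 480], [245, 313, 51, 51, 1395], [199, 350, 15, 24, 132]]
top [[275, 201, 27, 8, 94], [280, 208, 22, 9, 108], [282, 217, 22, 10, 155], [367, 221, 30, 27, 702], [231, 239, 295, 204, 20573], [417, 256, 16, 6, 62], [265, 380, 23, 18, 173], [280, 395, 19, 30, 183], [313, 444, 18, 28, 215], [280, 455, 30, 25, 268]]
```

The blade is flat within a few mm of the mat centre, and nothing changed in the images at the glue, bit stand, blue board or parts box.

```bash
python3 -m inch '[[[0,0,-0.05],0],[[0,0,-0.05],0],[[0,0,-0.05],0],[[0,0,-0.05],0],[[0,0,-0.05],0]]' 0; python3 -c "
from workcell import finish_job
print(finish_job())"
```

```text
time_s: 24.6
position: [0.4073, -0.463, 0.3]
orientation: [0.997, 0.074, -0.001, -0.001]
contact_force: [0.0, -0.1, -0.8]
gripper_width: 0.0853
gripper_force: 0.0
the job is handed in; nothing more can be done
None
```

I handed the job in at 24.6 s; no verdict came back. By my measurements the board sits about 8 mm back from the middle of the free rack's skids, centred across to 1–2 mm and square, the spatula lies flat within a few mm of the mat centre, and nothing else moved.

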